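Lock the bar chiller's cover with its quarter-turn stud

TASK

Fasten the service cover of the bar-top chiller: take the wing-headed stud out of the small steel cup, enter its crossbar foot into the slot that lies in the cover's window, press it down against the spring and turn it clockwise (seen from above) a quarter turn until its cam catches, then let go so that it stays locked down. Feel for the slot and never force the stud; leave the two shot glasses, the bottle and the can standing where they are.

Things in the scene. Friction and masses are not known exactly. Their poses are not given: they have to be found in the camera images.
- stud: Loose metal quarter-turn stud, 80 to 130 g, upright in the cup with its flange on the rim, any yaw. Origin: centre of the flange's underside, z up. Flange 60 mm in diameter, 5 mm thick. The contact force between stud and chiller must stay below 40 N.
- wing (a point): Middle of the stud's wing grip, on its axis, 22 mm above the flange's underside. The wing is upright, 40 mm long (stud's x), 12 mm wide (y), from 5 to 39 mm above the flange's underside; grip it across the 12 mm, fingertips just above the flange.
- cam (a point): Middle of the straight crossbar (cam) at the stud's foot, 18.5 mm below the flange's underside: 24 mm long along the stud's x, parallel to the wing, 8 mm wide and high, edges barely rounded. Shank 8 mm thick. A half turn makes no difference. It turns only clockwise (from above) between hard stops 90 degrees apart; there, let up, it rises into a notch: caught, flange about 4.5 mm above the cover.
- cup: Steel cup fixed to the counter, outer diameter 46 mm, 45 mm high, inner depth 40 mm; origin at the centre of its underside, z up.
- chiller: Low stainless box fixed to the counter, 240 mm (x) by 220 mm (y), its flat cover's top at 100 mm; origin: centre of its underside, z up. In the cover's middle a window 36 (x) by 52 mm (y); 5 mm below the cover's top lies a receptacle plate with a slot 28 mm long (chiller's x), 10 mm wide (y). The slot may lie up to 12 mm off the window's centre along y; not measured: find it by feel or sight.
- window (a point): Centre of the window, level with the cover's top. Flange underside above it: 17.5 mm with the foot on the plate beside the slot; 9.5 mm when dropped into the slot on to the spring (preload 4 N, then 0.5 N per mm); below 2 mm the cam can turn; at 0 the flange lands, spring about 9 N (damped: press at 20 mm/s or less). The plate stays put.
- glass_a: Shot glass, 48 mm rim diameter, 60 mm high, loose bystander; origin under its foot.
- glass_b: The other, same shot glass; bystander.
- bottle: Amber bottle, 72 mm diameter, 250 mm high, loose bystander; origin under its foot.
- can: Drinks can, 60 mm diameter, 120 mm high, loose bystander; origin under its foot.
Things that resemble listed ones, but are neither listed nor needed, are in the scene too. Leave any green look-alike of the stud alone.

How it is judged (in metres and radians):
On the way:
1. the stud's foot has dropped into the slot, wing along the chiller's x (horizontal distance between stud and window below 0.016 m and angle between stud's own z axis and vertical below 0.12 rad and z of stud in the frame of chiller below 0.1115 m and angle between the x axis of stud and the x axis of chiller, either way round below 0.3 rad), for 0.1 s.
At the end, for the whole second after the job is handed in: The stud is caught in the window: upright within 0.12 rad, its axis within 16 mm of the window's centre, wing turned to within 0.22 rad of the chiller's y, flange 2.8 to 7 mm above the cover (let up into the notch), at rest (horizontal distance between stud and window below 0.016 m and angle between stud's own z axis and vertical below 0.12 rad and z of stud in the frame of chiller between 0.1028 and 0.107 m and angle between the x axis of stud and the y axis of chiller, either way round below 0.22 rad and linear speed of stud below 0.02 m/s and angular speed of stud below 0.2 rad/s); the robot touches nothing.
It fails at once if the stud is forced: more than 40 N between stud and chiller (contact force between stud and chiller above 40 N).
It fails at once if the first shot glass is shifted by more than 30 mm or tipped (distance of glass_a from where it was at the start of the episode above 0.03 m or angle between glass_a's own z axis and vertical above 0.4 rad).
It fails at once if the second shot glass is shifted by more than 30 mm or tipped (distance of glass_b from where it was at the start of the episode above 0.03 m or angle between glass_b's own z axis and vertical above 0.4 rad).
It fails at once if the bottle is shifted by more than 30 mm or tipped (distance of bottle from where it was at the start of the episode above 0.03 m or angle between bottle's own z axis and vertical above 0.4 rad).
It fails at once if the drinks can is shifted by more than 30 mm or tipped (distance of can from where it was at the start of the episode above 0.03 m or angle between can's own z axis and vertical above 0.4 rad).
It also fails if it takes over 72 s, if anything falls off the work surface, if the arm or the gripper's body presses on something with over 40 N, if the wrist force passes 120 N, or if a joint passes its speed limit or range.

ROBOT

A 6-joint arm with a two-finger parallel gripper is mounted at the origin on the work surface. World frame = base frame: x ahead of the robot, y to its left, z up, the work surface at z = 0. Lengths are in mm, angles in rad, forces in N, time in s.
With the tool pointing down it reaches from about 250 to 800 mm from the base axis. Payload 3.9 kg.
Tool frame: the origin (TCP) lies midway between the tips of the shut fingers; the grasp point (between the pads) lies 19 mm behind it; z points along the fingers, y is the line along which they close (so a half turn about z gives the same grasp; the last joint's range is limited). The gripper opens to 85 mm and grips with 20 to 120 N. Pads are 22 mm wide; open, the fingers measure 114 mm over their backs; the gripper's body (76 mm by 85 mm) begins 54 mm behind the grasp point. The pads swing forward as they close: fully open they stand 13 mm farther back than shut.
Start: joints at [1.277, 0.26, -0.138, 1.173, 0, 1.571], TCP at [152.031, 502.496, 231.304] pointing down, gripper open.
Joint ranges: [-2.78, 2.78], [-0.83, 1.72], [-1.28, 1.37], [-1.9, 2.12], [-1.57, 1.48], [-3.14, 3.14]. Speed limits (rad/s): [2.57, 2.57, 3.14, 3.14, 3.14, 3.14].

INTERFACE

Orientations are given as a unit quaternion [w, x, y, z].
In Python, from plant import bot, camera, close_job, silhouettes gives the robot as it stands.
- The arm moves only by the tool play_rows, never from a script. Its argument "commands" is a list that holds one entry, the list of rows, each a list of 7 numbers: the finger opening in cm, from 0 to 8.54, then the shift along the world's x, y, z in cm, then the turn, a rotation vector about the world's x, y, z in rad. A call has 1 to 12 rows; each row shifts and turns the commanded pose from where the row before left it; what a row does not reach is not made up. A row lasts 1/10 s, in which the tool goes at most 50 mm and 8.59 degrees, less where a joint would pass 70% of its speed; a pose out of reach is approached as far as the arm can. A call with a gripper value outside its range is refused whole. The fingers move at their own pace and stop on an object; "newtons" is the grip in N (left out, the last holds). Time passes only in rows, so rows that do not move let the fingers close. It gives the time, the measured TCP pose, the force, the opening and the grip force at its end, in the units of the state.
- bot.state(): the state, without advancing time (a new reading comes with each control period).
- camera(name): name is "side" or "top"; returns a dict with "image" (480x640x3 uint8, blue, green, red), "z_map" (480x640 float32, mm along the optical axis (not along the pixel's ray), 0 where there is no reading), "K" (3x3 intrinsics, pixels), "k1" (the pictures are not rectified: a ray, as slopes to the right and down, at radius r is drawn at 1 + k1 r^2 times it, then the intrinsics apply), "rvec" (rotation vector, rad) and "tvec" (3), from world to camera coordinates, as OpenCV has them. Camera axes: x right, y down, z forward; pixel columns grow to the right and rows downward; lengths in mm; the calibration is good to about 2 mm. A picture is of the moment at which its call begins.
- close_job(): hands the job in; it is judged then, once.
Trained networks look in a picture, given as the dict that the camera call returned (one of the last four; its "shot" number tells which), for a name from the list of things; names that differ only in an ending like _2 or _b are one class to them, and where a whole thing is asked for, a point or a joint stands for the part that bears it (a point fixed in the world has none). Each returns a list of dicts, best first, with "score" (0 to 1); they miss things now and then, are a little off and sometimes report something else, mostly with a low value. They report only what shows in the picture. A call takes as long as a camera call. They do not tell look-alikes from the thing itself.
- silhouettes(picture, name): "region" (480x640 bool, what is visible of it) and "box" ([left, top, right, bottom] in pixels, round what is visible of it).
The state is a dict: "time_s": time; "joints": joint angles; "qvel": joint speeds; "joint_efforts": joint torques, N m; "ee_pos": TCP position; "ee_rot": TCP orientation; "ft_force": force on the tool from outside, world axes, zero at the start; "ft_torque": the same for the moment, N m; "gripper_width": finger opening in mm; "finger_force": force on a finger pad.
Only numpy, scipy, OpenCV 4.12 (cv2) and the standard library are available. Lean on these libraries where they do the work, as an engineer would, in place of code of your own. Each camera call takes 0.05 s, during which the arm holds its last target. There are 200 camera calls.

## Working session

There is one attempt and no reset: what is moved stays moved. The work goes in short steps, Python scripts to look and compute and a tool call to move; the robot and the scene stay as the last step left them, time stands still between calls to the robot, and variables do not carry over. Pictures are saved under pics/ and viewed, at most 10 in all, crops included, and the job is handed in when it is done.

Besides the shell and the picture viewer there is one more tool, called after "Request:" as name(argument=value, ...) on one line, values as JSON. play_rows: Moves the arm, as the interface text tells. Its arguments: {"type":"object","properties":{"commands":{"type":"array","items":{"type":"array","items":{"type":"array","items":{"type":"number"}}}},"newtons":{"type":"number"}},"required":["commands"]}

```bash
mkdir -p pics; cat > h.py <<'E'
import numpy as np,cv2
from plant import bot,camera,close_job,silhouettes
def world(p):
    z=p["z_map"].astype(float);K=p["K"];h,w=z.shape
    u,v=np.meshgrid(np.arange(w),np.arange(h))
    pts=np.stack([u,v],-1).reshape(-1,1,2).astype(float)
    n=cv2.undistortPoints(pts,np.array(K,float),np.array([p["k1"],0,0,0.])).reshape(h,w,2)
    c=np.dstack([n[...,0]*z,n[...,1]*z,z])
    R=cv2.Rodrigues(np.array(p["rvec"],float))[0]
    W=(c-np.array(p["tvec"]).reshape(3))@R
    W[z<=0]=np.nan
    return W
E
python3 - <<'E'
from h import *
s=bot.state();print(s)
for n in("top","side"):
    p=camera(n);cv2.imwrite(f"pics/{n}0.png",p["image"]);W=world(p)
    R=cv2.Rodrigues(np.array(p["rvec"],float))[0];print(n,p["k1"],"cam pos",-R.T@np.array(p["tvec"]).reshape(3))
    for o in("stud","cup","chiller","glass_a","bottle","can"):
        for d in silhouettes(p,o)[:4]:
            q=W[d["region"]];q=q[~np.isnan(q[:,0])]
            if len(q):print(o,round(d["score"],2),np.round(d["box"]),"med",np.median(q,0).round(),"lo",np.percentile(q,2,0).round(),"hi",np.percentile(q,98,0).round())
E
```

```text
{'time_s': 0.0, 'joints': array([ 1.27699637e+00,  2.60659711e-01, -1.39372948e-01,  1.17265829e+00,
        7.43000427e-07,  1.57077865e+00]), 'qvel': array([ 0.00015773, -0.00147312, -0.00162784, -0.00024883,  0.0015287 ,
       -0.00099518]), 'joint_efforts': array([-8.33743106e-04, -4.05681181e+01,  2.53920919e+01,  1.88693561e-02,
        5.18890360e-06,  6.20238239e-06]), 'ee_pos': array([151.84291149, 501.86819762, 230.47614604]), 'ee_rot': array([-1.39036111e-04,  1.46363400e-01,  9.89230437e-01, -9.37054656e-04]), 'ft_force': array([ 1.07269824,  0.06572302, -0.17679451]), 'ft_torque': array([-0.04148163, -0.01729709,  0.01505556]), 'finger_force': 0.0, 'gripper_width': 85.54829665942606}
top -0.13867521330703908 cam pos [ 540.49990501 -128.97941287 1053.92270078]
stud 0.88 [344. 287. 374. 319.] med [ 494. -217.   52.] lo [ 467. -246.   47.] hi [ 520. -192.   87.]
stud 0.73 [288. 311. 321. 343.] med [ 447. -120.   29.] lo [ 419. -147.   25.] hi [474. -94.  65.]
stud 0.66 [289. 258. 321. 288.] med [ 547. -120.   29.] lo [ 520. -148.   24.] hi [574. -93.  65.]
chiller 0.96 [ 8
[... 888 characters left out ...]
9. 241. 321. 276.] med [ 549. -133.   27.] lo [ 522. -152.   -1.] hi [ 575. -108.   61.]
cup 0.95 [256. 297. 283. 317.] med [ 498. -242.   17.] lo [ 475. -245.   -0.] hi [ 517. -228.   35.]
chiller 0.88 [250. 129. 402. 239.] med [578.  65.  96.] lo [436. -19.   3.] hi [723. 233. 100.]
glass_a 0.91 [380. 333. 416. 379.] med [ 698. -360.   41.] lo [ 676. -373.    5.] hi [ 718. -331.   60.]
glass_a 0.89 [361. 272. 388. 312.] med [ 671. -228.   42.] lo [ 651. -238.    4.] hi [ 691. -195.   60.]
bottle 0.75 [401. 159. 450. 293.] med [ 755. -175.  124.] lo [ 725. -187.   -0.] hi [ 792. -140.  249.]
can 0.97 [233. 354. 284. 440.] med [ 502. -467.  100.] lo [ 473. -477.    8.] hi [ 527. -425.  121.]
```

```bash
python3 - <<'E'
from h import *
p=camera("top");W=world(p);im=p["image"]
a=cv2.resize(im[150:350,80:480],(800,400),interpolation=cv2.INTER_CUBIC)
cv2.imwrite("pics/a.png",a)
b=np.hstack([cv2.resize(im[245:345,275:395],(396,330),interpolation=cv2.INTER_CUBIC),cv2.resize(im[200:300,110:230],(396,330),interpolation=cv2.INTER_CUBIC)])
cv2.imwrite("pics/b.png",b)
# studs: circle center & wing axis from depth
for box in([344,287,374,319],[288,311,321,343],[289,258,321,288]):
    l,t,r,bb=box;q=W[t:bb,l:r].reshape(-1,3);q=q[~np.isnan(q[:,0])]
    top=q[:,2].max();w=q[q[:,2]>top-10];f=q[(q[:,2]<top-20)&(q[:,2]>top-42)]
    (cx,cy),(ww,hh),an=cv2.minAreaRect(w[:,:2].astype(np.float32))
    print("top",top,"wing",w.mean(0).round(1),(cx,cy),(ww,hh),an,"flange circ",cv2.minEnclosingCircle(f[:,:2].astype(np.float32)),np.median(f[:,2]))
# chiller top
m=(abs(W[...,2]-100)<8)&(W[...,1]>-20)&(W[...,0]>420)&(W[...,1]<300);print("chiller rect",cv2.minAreaRect(W[m][:,:2].astype(np.float32)),np.median(W[m][:,2]))
c=m.astype(np.uint8);
# window
K=np.mean(W[m],0);print(K)
ys,xs=np.where((W[...,2]<97)&(abs(W[...,0]-K[0])<60)&(abs(W[...,1]-K[1])<60));print(len(ys));q=W[ys,xs]
if len(q):print(q[:,:3].mean(0),q.min(0),q.max(0),cv2.minAreaRect(q[:,:2].astype(np.float32)),xs.min(),xs.max(),ys.min(),ys.max())
E
```

```text
top 88.85300566880588 wing [ 494.2 -218.8   84.6] (494.13482666015625, -218.78494262695312) (11.913936614990234, 39.205806732177734) 64.92389678955078 flange circ ((493.86126708984375, -218.9127655029297), 30.178401947021484) 51.0959927489625
top 68.06888898549244 wing [ 446.6 -119.2   62.5] (446.21405029296875, -119.19444274902344) (11.937321662902832, 40.450984954833984) 78.21038818359375 flange circ ((446.2446594238281, -119.34761810302734), 30.098604202270508) 28.798593976884337
top 67.1699562113071 wing [ 547.  -120.1   62.4] (546.7409057617188, -119.63311767578125) (38.771888732910156, 11.664740562438965) 46.61566162109375 flange circ ((546.8062744140625, -120.3935775756836), 29.889759063720703) 28.606238715928487
chiller rect ((573.652587890625, 130.1599884033203), (241.5299835205078, 223.07858276367188), 24.906696319580078) 100.9873978751097
[572.90205614 127.97191587 100.91568511]
444
[572.74362265 132.52028279  93.71465047] [513.11505139  71.14781567  32.39518339] [629.06273809 183.58351282  96.99296405] ((569.9482421875, 128.8957061767578), (111.6139907836914, 114.77107238769531), 87.92086791992188) 137 199 222 287
```

View pics/a.png

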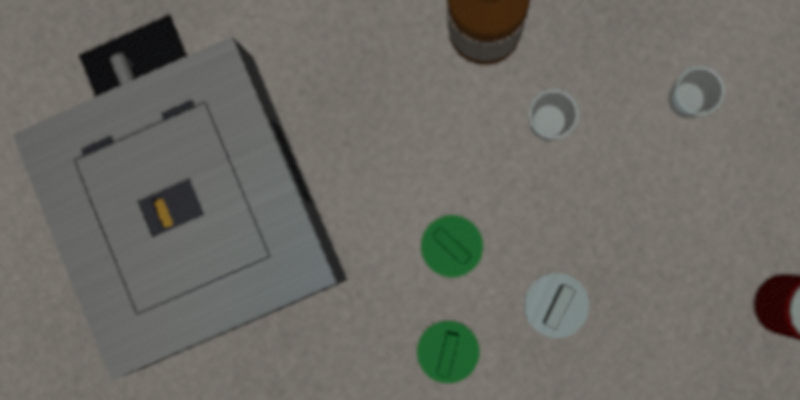

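View pics/b.png

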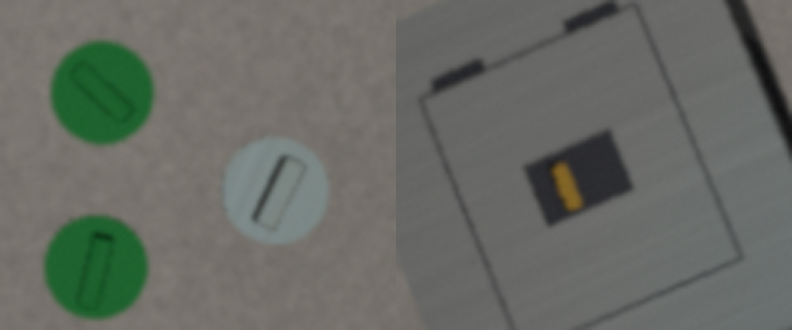

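View pics/side0.png

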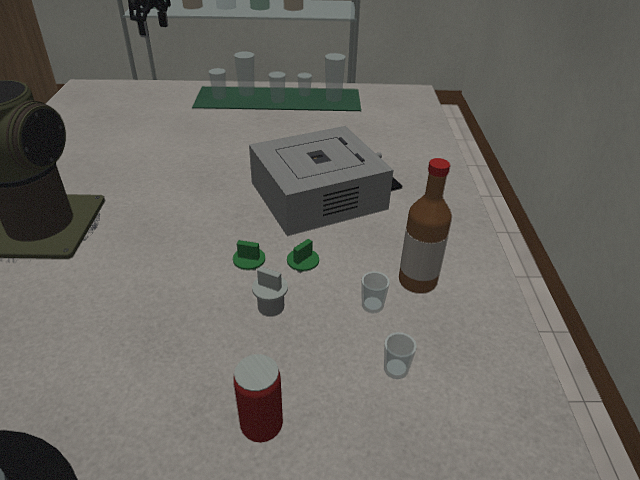

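```bash
cat >> h.py <<'E'
def ray_at(p,uv,z):
    K=np.array(p["K"],float);n=cv2.undistortPoints(np.array(uv,float).reshape(-1,1,2),K,np.array([p["k1"],0,0,0.])).reshape(-1,2)
    R=cv2.Rodrigues(np.array(p["rvec"],float))[0];C=-R.T@np.array(p["tvec"],float).reshape(3)
    d=np.c_[n,np.ones(len(n))]@R
    return C+d*((z-C[2])/d[:,2])[:,None]
E
python3 - <<'E'
from h import *
for n,roi in(("top",(125,220,200,290)),("side",(300,145,335,170))):
    p=camera(n);im=p["image"].astype(int);l,t,r,b=roi;W=world(p)
    sub=im[t:b,l:r];sat=sub[...,2]-sub[...,0]
    o=sat>30; dark=(sub.sum(2)<0.72*np.median(sub.sum(2)))
    ys,xs=np.where(o);print(n,"orange",len(xs))
    if len(xs)>2:
        q=ray_at(p,np.c_[xs+l,ys+t],95);print(q.mean(0),cv2.minAreaRect(q[:,:2].astype(np.float32)))
        w=np.clip(sat,0,None)*(sat>12); Y,X=np.mgrid[t:b,l:r];print("weighted",ray_at(p,[[(X*w).sum()/w.sum(),(Y*w).sum()/w.sum()]],95))
    m=((o|dark)*255).astype(np.uint8);k,L,st,c=cv2.connectedComponentsWithStats(m)
    i=min((i for i in range(1,k) if st[i,4]>60),key=lambda i:np.hypot(*(c[i]-[r/2-l/2,b/2-t/2])))
    ys,xs=np.where(L==i);q=ray_at(p,np.c_[xs+l,ys+t],100);print("window",len(xs),q.mean(0),cv2.minAreaRect(q[:,:2].astype(np.float32)))
E
```

```text
top orange 81
[568.48714747 137.91058096  95.        ] ((568.6293334960938, 138.0611114501953), (26.820735931396484, 10.136484146118164), 24.283254623413086)
weighted [[568.49519675 137.92852624  95.        ]]
window 558 [573.43057709 130.40213578 100.        ] ((573.4751586914062, 130.4834747314453), (35.37789535522461, 51.09337615966797), 24.418609619140625)
side orange 2
window 196 [575.58667175 124.73333509 100.        ] ((575.1915893554688, 125.6874771118164), (35.04511260986328, 51.62400436401367), 26.412187576293945)
```

Request:
play_rows(commands=[[[4.5,2.2,-4.5,0,0,0,0],[4.5,2.2,-4.5,0,0,0,0],[4.5,2.2,-4.5,0,0,0,0],[4.5,2.2,-4.5,0,0,0,0],[4.5,2.2,-4.5,0,0,0,0],[4.5,2.2,-4.5,0,0,0,0],[4.5,2.2,-4.5,0,0,0,0],[4.5,2.2,-4.5,0,0,0,0]]])

```text
time_s: 1.65
ee_pos: [328.3, 141.4, 231.7]
ee_rot: [0.001, 0.146, 0.989, 0.0]
ft_force: [0.6, 0.8, -0.8]
gripper_width: 44.8
finger_force: 0.0
```

Request:
play_rows(commands=[[[4.5,2.1,-4.5,0,0,0,0],[4.5,2.1,-4.5,0,0,0,0],[4.5,2.1,-4.5,0,0,0,0],[4.5,2.1,-4.5,0,0,0,0],[4.5,2.1,-4.5,0,0,0,-0.07],[4.5,2.1,-4.5,0,0,0,-0.07],[4.5,2.1,-4.5,-2,0,0,0],[4.5,1.8,-4.5,-3,0,0,0],[4.5,0,0,-3,0,0,0],[4.5,0,0,0,0,0,0],[4.5,0,0,0,0,0,0]]])

```text
time_s: 2.75
ee_pos: [488.3, -207.8, 156.2]
ee_rot: [-0.001, 0.215, 0.977, 0.0]
ft_force: [-0.3, 0.3, -0.3]
gripper_width: 45.0
finger_force: 0.0
```

```bash
python3 - <<'E'
from h import *
s=bot.state();print(s["ee_pos"],s["joints"].round(3))
p=camera("side");W=world(p)
cv2.imwrite("pics/c.png",cv2.resize(p["image"][170:330,180:380],(800,640))[:600])
d=silhouettes(p,"stud")
for e in d[:3]:
    q=W[e["region"]];q=q[~np.isnan(q[:,0])];print(e["score"],e["box"],q.max(0),np.percentile(q,[2,98],0).round(1))
E
```

```text
[ 488.26613576 -207.83938943  156.20229241] [-0.403  0.314 -0.264  0.995  0.     0.031]
0.78 [250.6, 264.8, 286.0, 300.2] [ 523.55382314 -200.09099947   84.6111952 ] [[ 470.6 -250.5   45.8]
 [ 521.2 -208.4   83.2]]
0.76 [234.5, 243.3, 262.7, 270.8] [477.27972132 -71.83020553  62.56633917] [[ 421.9 -151.3   22.8]
 [ 474.9 -110.7   60.9]]
0.75 [287.9, 237.8, 321.3, 274.9] [576.76098101 -97.71618641  61.97818977] [[ 521.8 -152.1   22.7]
 [ 573.6 -108.2   60.5]]
```

View pics/c.png

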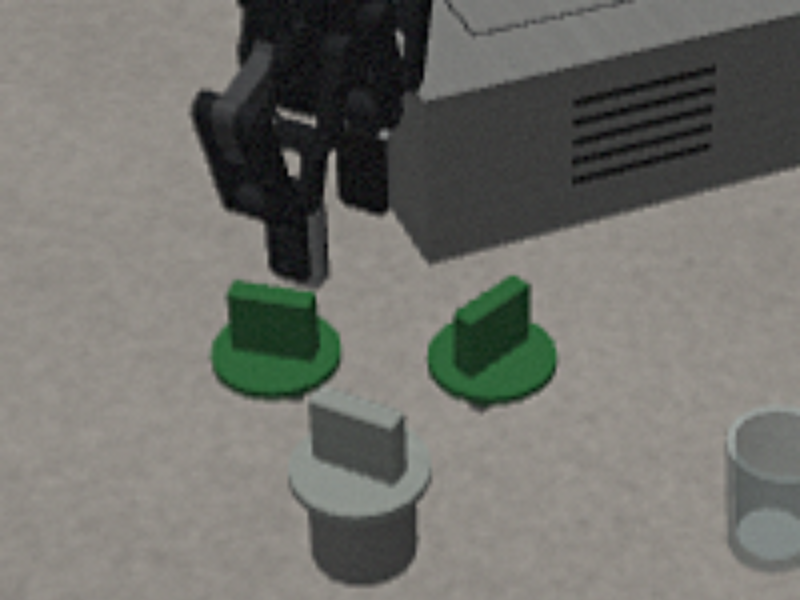

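Request:
play_rows(commands=[[[4.5,0.65,-1.2,0,0,0,0],[4.5,0,0,-2,0,0,0],[4.5,0,0,-2,0,0,0],[4.5,0,0,-2,0,0,0],[4.5,0,0,-1.5,0,0,0],[4.5,0,0,0,0,0,0]]])

```text
time_s: 3.45
ee_pos: [495.3, -220.2, 80.6]
ee_rot: [-0.001, 0.215, 0.977, 0.0]
ft_force: [0.7, 0.2, -0.0]
gripper_width: 44.9
finger_force: 0.0
```

Request:
play_rows(commands=[[[4.5,0,0,-1.3,0,0,0],[4.5,0,0,-1.2,0,0,0],[4.5,0,0,0,0,0,0],[0.8,0,0,0,0,0,0],[0.8,0,0,0,0,0,0],[0.8,0,0,0,0,0,0],[0.8,0,0,0,0,0,0],[0.8,0,0,0,0,0,0],[0.8,0,0,0,0,0,0]]], newtons=50)

```text
time_s: 4.35
ee_pos: [496.4, -220.7, 57.2]
ee_rot: [0.001, 0.215, 0.977, -0.0]
ft_force: [-0.3, -0.1, 5.6]
gripper_width: 11.3
finger_force: 49.5
```

Request:
play_rows(commands=[[[0.8,0,0,0.5,0,0,0],[0.8,0,0,1.5,0,0,0],[0.8,0,0,3,0,0,0],[0.8,0,0,4,0,0,0],[0.8,0,0,4,0,0,0],[0.8,0,0,0,0,0,0]]])

```text
time_s: 4.95
ee_pos: [498.8, -221.8, 191.9]
ee_rot: [0.005, 0.215, 0.977, -0.001]
ft_force: [0.5, -1.3, -2.0]
gripper_width: 11.0
finger_force: 48.7
```

```bash
python3 - <<'E'
from h import *
s=bot.state();print(s["ee_pos"],s["ft_force"],s["gripper_width"])
p=camera("side");W=world(p)
cv2.imwrite("pics/d.png",cv2.resize(p["image"][180:330,180:380],(800,600)))
for e in silhouettes(p,"stud")[:3]:
    q=W[e["region"]];q=q[~np.isnan(q[:,0])];print(e["score"],e["box"],np.percentile(q,[2,98],0).round(1))
E
```

```text
[ 498.79662762 -221.77711908  191.85525783] [ 0.49649931 -1.28307542 -1.96275173] 10.96347426410607
0.96 [286.5, 240.9, 320.2, 276.6] [[ 521.8 -152.5   14. ]
 [ 574.9 -105.5   60.9]]
0.95 [246.9, 200.7, 289.2, 237.0] [[ 469.5 -252.2   36.3]
 [ 525.6  -32.1  217.1]]
0.68 [231.5, 240.9, 267.7, 270.5] [[ 413.6 -150.2   -2.8]
 [ 474.8  -63.6   60.6]]
```

View pics/d.png

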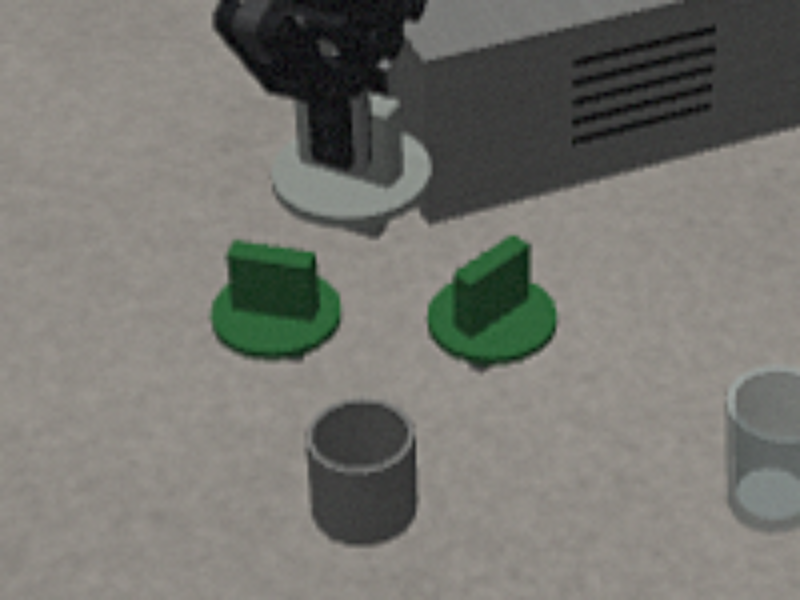

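Request:
play_rows(commands=[[[0.8,0.8,3,0,0,0,0.05],[0.8,0.8,4,0,0,0,0.1],[0.8,0.8,4,0,0,0,0.112],[0.8,0.8,4,0,0,0,0.12],[0.8,0.8,4,0,0,0,0.12],[0.8,0.8,4,0,0,0,0.12],[0.8,0.8,4,0,0,0,0.12],[0.8,0.8,4,0,0,0,0.12],[0.8,0.6,3,0,0,0,0],[0.8,0,1.8,0,0,0,0],[0.8,0,0,0,0,0,0],[0.8,0,0,0,0,0,0]]])

```text
time_s: 6.25
ee_pos: [564.2, 137.4, 184.3]
ee_rot: [-0.002, -0.213, 0.977, -0.0]
ft_force: [-0.1, -0.6, -0.9]
gripper_width: 11.0
finger_force: 48.9
```

```bash
python3 - <<'E'
from h import *
s=bot.state();print(s["ee_pos"],s["ee_rot"].round(4),s["ft_force"],s["joints"].round(2),s["gripper_width"])
for n in("top","side"):
    p=camera(n);W=world(p)
    cv2.imwrite(f"pics/e{n}.png",cv2.resize(p["image"][120:300,100:340] if n=="top" else p["image"][80:230,220:420],(800,600)))
    for e in silhouettes(p,"stud")[:4]:
        q=W[e["region"]];q=q[~np.isnan(q[:,0])]
        f=q[abs(q[:,2]-s["ee_pos"][2]+9)<7]
        if len(f)>20:
            c,r=cv2.minEnclosingCircle(f[:,:2].astype(np.float32));print(n,e["score"],e["box"],len(f),c,r,np.percentile(f,[2,50,98],0).round(1))
E
```

```text
[564.15717194 137.36232778 184.29048099] [-2.100e-03 -2.129e-01  9.771e-01 -3.000e-04] [-0.09771152 -0.64862381 -0.93425916] [ 0.24  0.38 -0.09  1.11 -0.   -0.19] 10.98564134432356
top 0.67 [137.7, 251.9, 166.9, 279.0] 304 (555.2258911132812, 130.9204864501953) 28.59535026550293 [[533.  106.9 175.2]
 [547.7 121.6 178.4]
 [569.7 150.4 181.2]]
side 0.85 [298.4, 104.4, 327.6, 132.8] 261 (563.4636840820312, 132.097412109375) 31.178857803344727 [[536.2 103.7 171.9]
 [565.1 120.6 176.5]
 [591.7 148.2 181. ]]
```

View pics/eside.png

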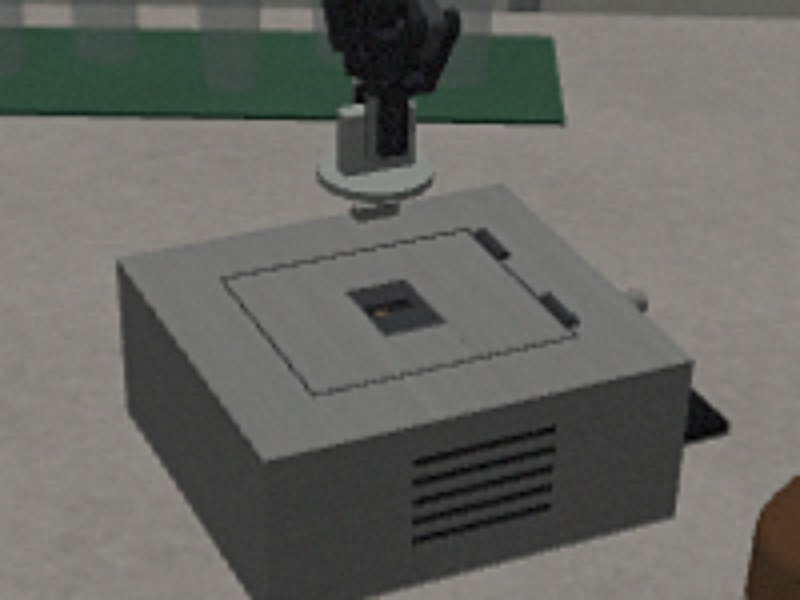

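```bash
python3 - <<'E'
from h import *
from scipy.optimize import least_squares
s=bot.state();z=s["ee_pos"][2]-12.2
for n in("top","side"):
    p=camera(n)
    e=max((e for e in silhouettes(p,"stud")),key=lambda e:e["score"]-(0 if (e["box"][1]<285 and (e["box"][0]<200 if n=="top" else e["box"][1]<200)) else 9))
    W=world(p);l,t,r,b=[int(v) for v in e["box"]]
    m=np.zeros((480,640),bool);m[t-6:b+7,l-6:r+7]=True
    im=p["image"].astype(int)
    # bright grey pixels at flange height
    f=m&(abs(W[...,2]-(z+5))<6)&(im.min(2)>90)
    cs,_=cv2.findContours(f.astype(np.uint8),cv2.RETR_EXTERNAL,cv2.CHAIN_APPROX_NONE)
    c=max(cs,key=cv2.contourArea)[:,0,:];q=ray_at(p,c,z+(5 if n=="top" else 3))[:,:2]
    h=cv2.convexHull(q.astype(np.float32))[:,0,:]
    g=least_squares(lambda v:np.hypot(*(h-v).T)-29.5,h.mean(0),loss="soft_l1",f_scale=.7)
    print(n,e["box"],f.sum(),im[f].mean(0),g.x,"rel TCP",g.x-s["ee_pos"][:2],np.abs(g.fun).round(1))
    cv2.imwrite("pics/f%s.png"%n,cv2.resize(np.where(f[...,None],[0,0,255],p["image"])[t-30:b+30,l-40:r+40].astype(np.uint8),None,fx=6,fy=6))
E
```

```text
top [137.9, 251.3, 168.2, 278.3] 293 [119.54266212 124.80204778 118.85665529] [561.94205379 135.89963416] rel TCP [-3.3055678  -0.59005337] [ 1.7 16.8  9.3  7.   1.   0.2  0.4  0.   0.1  0.1  0.3  0.1  0.   0.2
  1.   0.9  0.1  0.2  0.3  0.2  0.1  0.7]
side [296.8, 104.5, 327.8, 132.6] 178 [130.19101124 135.21348315 130.20786517] [564.82514327 137.22203697] rel TCP [-0.42247833  0.73234944] [1.  0.1 0.4 0.1 0.7 0.5 0.5 1.  0.9 0.3 0.3 0.7 1.  1.1 1.1 0.9 0.6 0.2
 0.4 1.1 1.4 1.3 0.2 0.  0.8 1.5]
```

View pics/ftop.png

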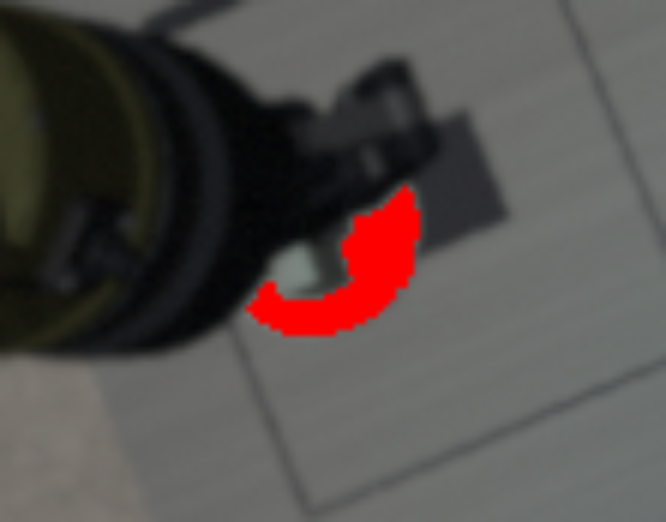

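Request:
play_rows(commands=[[[0.8,0.8,0.1,-1,0,0,0],[0.8,0,0,-2,0,0,0],[0.8,0,0,-1,0,0,0],[0.8,0,0,-0.5,0,0,0],[0.8,0,0,0,0,0,0],[0.8,0,0,0,0,0,0]]])

```text
time_s: 7.25
ee_pos: [573.9, 138.7, 141.6]
ee_rot: [0.0, -0.212, 0.977, 0.0]
ft_force: [-0.0, -1.0, -1.4]
gripper_width: 11.0
finger_force: 48.9
```

Request:
play_rows(commands=[[[0.8,-0.18,0,0,0,0,0],[0.8,0,0,-0.5,0,0,0],[0.8,0,0,-0.4,0,0,0],[0.8,0,0,0,0,0,0],[0.8,0,0,0,0,0,0]]])

```text
time_s: 7.75
ee_pos: [571.6, 138.6, 132.1]
ee_rot: [-0.0, -0.212, 0.977, -0.0]
ft_force: [-0.0, 0.5, -2.2]
gripper_width: 10.8
finger_force: 48.9
```

Request:
play_rows(commands=[[[0.8,0,0,-0.1,0,0,0],[0.8,0,0,-0.1,0,0,0],[0.8,0,0,-0.1,0,0,0],[0.8,0,0,0,0,0,0]]])

```text
time_s: 8.15
ee_pos: [571.7, 138.6, 129.1]
ee_rot: [-0.0, -0.212, 0.977, -0.0]
ft_force: [-0.5, -0.4, -0.9]
gripper_width: 11.1
finger_force: 48.9
```

Request:
play_rows(commands=[[[0.8,0,0,-0.1,0,0,0],[0.8,0,0,-0.1,0,0,0],[0.8,0,0,0,0,0,0]]])

```text
time_s: 8.45
ee_pos: [571.7, 138.6, 127.1]
ee_rot: [-0.0, -0.212, 0.977, -0.0]
ft_force: [-0.5, -0.2, -0.8]
gripper_width: 11.3
finger_force: 48.9
```

Request:
play_rows(commands=[[[0.8,0,0,-0.1,0,0,0],[0.8,0,0,-0.1,0,0,0],[0.8,0,0,0,0,0,0]]])

```text
time_s: 8.75
ee_pos: [571.7, 138.6, 125.1]
ee_rot: [-0.0, -0.212, 0.977, -0.0]
ft_force: [0.3, 0.1, -0.8]
gripper_width: 11.4
finger_force: 48.9
```

Request:
play_rows(commands=[[[0.8,0,0,-0.1,0,0,0],[0.8,0,0,-0.1,0,0,0],[0.8,0,0,-0.1,0,0,0],[0.8,0,0,0,0,0,0]]])

```text
time_s: 9.15
ee_pos: [571.7, 138.6, 122.1]
ee_rot: [-0.0, -0.212, 0.977, -0.0]
ft_force: [-0.1, 0.1, -0.3]
gripper_width: 11.0
finger_force: 48.9
```

Request:
play_rows(commands=[[[0.8,0,0,-0.1,0,0,0],[0.8,0,0,-0.1,0,0,0],[0.8,0,0,0,0,0,0]]])

```text
time_s: 9.45
ee_pos: [571.9, 138.6, 120.7]
ee_rot: [0.0, -0.212, 0.977, 0.0]
ft_force: [-1.0, 0.5, 2.5]
gripper_width: 11.1
finger_force: 49.5
```

Request:
play_rows(commands=[[[0.8,0,0,-0.1,0,0,0],[0.8,0,0,-0.1,0,0,0],[0.8,0,0,-0.1,0,0,0],[0.8,0,0,-0.1,0,0,0],[0.8,0,0,0,0,0,0]]])

```text
time_s: 9.95
ee_pos: [571.9, 138.7, 116.4]
ee_rot: [0.0, -0.212, 0.977, -0.0]
ft_force: [-1.7, -0.6, 5.1]
gripper_width: 11.2
finger_force: 49.8
```

Request:
play_rows(commands=[[[0.8,0,0,-0.1,0,0,0],[0.8,0,0,-0.1,0,0,0],[0.8,0,0,-0.1,0,0,0],[0.8,0,0,0,0,0,0]]])

```text
time_s: 10.35
ee_pos: [571.9, 138.7, 113.7]
ee_rot: [0.0, -0.212, 0.977, 0.0]
ft_force: [-1.7, -0.1, 6.5]
gripper_width: 11.2
finger_force: 50.0
```

Request:
play_rows(commands=[[[0.8,0,0,-0.08,0,0,0],[0.8,0,0,0,0,0,0]]])

```text
time_s: 10.55
ee_pos: [571.9, 138.7, 113.0]
ee_rot: [0.0, -0.212, 0.977, 0.0]
ft_force: [-2.1, -0.3, 6.4]
gripper_width: 11.2
finger_force: 50.1
```

Request:
play_rows(commands=[[[0.8,0,0,0,0,0,-0.05],[0.8,0,0,0,0,0,-0.05],[0.8,0,0,0,0,0,-0.05],[0.8,0,0,0,0,0,0]]])

```text
time_s: 10.95
ee_pos: [572.8, 138.7, 113.3]
ee_rot: [0.001, -0.138, 0.99, -0.0]
ft_force: [-0.8, -0.7, 6.8]
gripper_width: 11.2
finger_force: 50.1
```

```bash
python3 -c "
from h import *
print(bot.state())"
```

```text
{'time_s': 10.95, 'joints': array([ 2.37766191e-01,  4.37702864e-01, -1.89360271e-01,  9.41486185e-01,
       -2.74115235e-04, -3.95413756e-02]), 'qvel': array([-2.38656400e-03,  1.29473309e-03,  1.46235254e-03,  1.32559931e-03,
       -5.71188368e-07, -2.64474927e-02]), 'joint_efforts': array([  0.17027544, -44.54503655,  21.68887138,  -0.49103921,
         0.0887905 ,   0.15935927]), 'ee_pos': array([572.82783941, 138.73469229, 113.28580321]), 'ee_rot': array([ 1.13155132e-03, -1.38209702e-01,  9.90402341e-01, -2.52140198e-05]), 'ft_force': array([-0.84760792, -0.6598883 ,  6.842125  ]), 'ft_torque': array([-0.1333969 ,  0.2195905 , -0.02423406]), 'finger_force': 50.086777210235596, 'gripper_width': 11.242756075175992}
```

Request:
play_rows(commands=[[[0.8,0,0,0,0,0,-0.1],[0.8,0,0,0,0,0,-0.1],[0.8,0,0,0,0,0,-0.1],[0.8,0,0,0,0,0,-0.1],[0.8,0,0,0,0,0,0]]])

```text
time_s: 11.45
ee_pos: [573.3, 138.8, 113.4]
ee_rot: [0.002, 0.062, 0.998, 0.0]
ft_force: [0.4, -0.9, 6.4]
gripper_width: 11.1
finger_force: 50.1
```

```bash
python3 -c "
from h import *
s=bot.state();print(s['ft_torque'],s['joints'])"
```

```text
[-0.17229683  0.03595233 -0.02454614] [ 2.37731044e-01  4.37655898e-01 -1.88987845e-01  9.40966766e-01
 -3.68975669e-04  3.61299838e-01]
```

Request:
play_rows(commands=[[[0.8,0,0,0,0,0,-0.1],[0.8,0,0,0,0,0,-0.1],[0.8,0,0,0,0,0,-0.1],[0.8,0,0,0,0,0,-0.1],[0.8,0,0,0,0,0,-0.1],[0.8,0,0,0,0,0,-0.1],[0.8,0,0,0,0,0,-0.1],[0.8,0,0,0,0,0,-0.1],[0.8,0,0,0,0,0,-0.1],[0.8,0,0,0,0,0,0]]])

```text
time_s: 12.45
ee_pos: [572.3, 138.4, 113.3]
ee_rot: [0.001, 0.49, 0.872, 0.0]
ft_force: [-1.5, -1.7, 7.8]
gripper_width: 11.5
finger_force: 50.2
```

Request:
play_rows(commands=[[[0.8,0,0,0,0,0,-0.06],[0.8,0,0,0,0,0,-0.06],[0.8,0,0,0,0,0,0]]])

```text
time_s: 12.75
ee_pos: [571.5, 138.1, 113.2]
ee_rot: [0.0, 0.541, 0.841, -0.0]
ft_force: [-3.9, -3.0, 9.1]
gripper_width: 11.4
finger_force: 50.4
```

```bash
python3 -c "
from h import *
s=bot.state();print(s['ft_torque'],s['joints'])"
```

```text
[-0.35786345  0.75623332  0.05040774] [ 2.37622094e-01  4.37372757e-01 -1.90298531e-01  9.43442167e-01
 -8.84187701e-04  1.38048129e+00]
```

Request:
play_rows(commands=[[[0.8,0,0,0.1,0,0,0],[0.8,0,0,0.1,0,0,0],[0.8,0,0,0.1,0,0,0],[0.8,0,0,0,0,0,0]]])

```text
time_s: 13.15
ee_pos: [571.5, 138.2, 115.4]
ee_rot: [-0.0, 0.54, 0.841, -0.001]
ft_force: [-1.7, -2.1, 3.6]
gripper_width: 11.2
finger_force: 49.5
```

Request:
play_rows(commands=[[[0.8,0,0,0.08,0,0,0],[0.8,0,0,0,0,0,0],[1.8,0,0,0,0,0,0],[2.5,0,0,0,0,0,0],[4,0,0,0,0,0,0],[4,0,0,0,0,0,0],[4,0,0,0,0,0,0],[4,0,0,1,0,0,0],[4,0,0,2,0,0,0],[4,0,0,3,0,0,0],[4,0,0,3,0,0,0]]])

```text
time_s: 14.25
ee_pos: [571.5, 138.6, 207.7]
ee_rot: [-0.0, 0.54, 0.841, -0.0]
ft_force: [0.2, 0.9, 0.1]
gripper_width: 39.9
finger_force: 0.0
```

Request:
play_rows(commands=[[[4,-3,4,1,0,0,0],[4,-3,4,0,0,0,0],[4,-3,4,0,0,0,0],[4,-3,4,0,0,0,0],[4,0,0,0,0,0,0],[4,0,0,0,0,0,0]]])

```text
time_s: 14.85
ee_pos: [451.9, 298.8, 216.9]
ee_rot: [0.0, 0.539, 0.842, 0.0]
ft_force: [0.6, -0.2, 0.7]
gripper_width: 39.7
finger_force: 0.0
```

```bash
python3 - <<'E'
from h import *
s=bot.state();print(s["ee_pos"],s["ft_force"])
out=[]
for n in("top","side"):
    p=camera(n);W=world(p);im=p["image"]
    out.append(cv2.resize(im[210:300,100:220] if n=="top" else im[110:200,260:380],(400,300)))
    m=(W[...,2]>128)&(W[...,2]<150)&(np.hypot(W[...,0]-572,W[...,1]-138)<32)
    f=(abs(W[...,2]-109)<6)&(np.hypot(W[...,0]-572,W[...,1]-138)<40)&(im.min(2)>100)
    q=W[m];print(n,len(q),q.max(0) if len(q) else 0,np.median(q,0),cv2.minAreaRect(q[:,:2].astype(np.float32)),np.median(W[f],0))
cv2.imwrite("pics/z.png",np.hstack(out))
E
```

```text
[451.93849272 298.80337481 216.89810099] [ 0.57970005 -0.18002325  0.71934181]
top 209 [583.2316925  159.6082689  148.63123754] [570.06289261 138.58958009 143.86022413] ((570.1859741210938, 140.00341796875), (12.794055938720703, 41.2041130065918), 24.724273681640625) [568.64143061 138.89487457 110.23247866]
side 120 [584.60463914 156.66704802 143.59403228] [571.71498947 129.98496332 139.09612075] ((570.914306640625, 135.81460571289062), (14.608105659484863, 42.02035140991211), 29.96537208557129) [565.839714   131.2182128  107.95660647]
```

View pics/z.png

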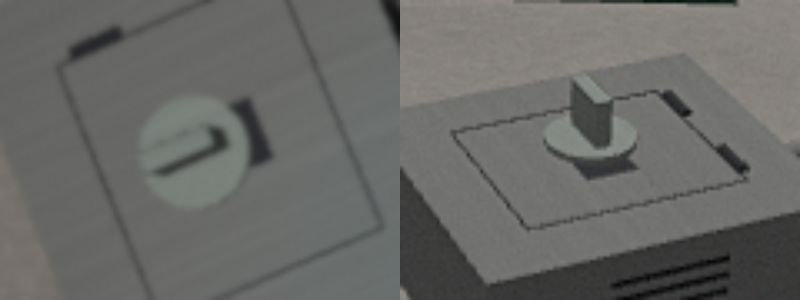

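```bash
python3 -c "
from h import *
print(close_job())"
```

```text
the job is handed in; nothing more can be done
None
```

The stud is locked in the cover's slot: wing along the chiller's y, flange about 4 mm above the cover, gripper clear and the bystanders left alone. I handed the job in at about 15 s; no verdict was returned.

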